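# Seat the rocking jar lid on the display yogurt maker

### The arm

A 6-joint arm with a two-finger parallel gripper is mounted at the origin on the work surface. World frame = base frame: x ahead of the robot, y to its left, z up, the work surface at z = 0. Lengths are in m, angles in degrees, forces in N, time in s.
With the tool pointing down it reaches from about 0.4 to 0.825 m from the base axis. Payload 7 kg.
Tool frame: the origin (TCP) lies midway between the tips of the shut fingers; the grasp point (between the pads) lies 19 mm behind it; z points along the fingers, y is the line along which they close (so a half turn about z gives the same grasp; the last joint's range is limited). The gripper opens to 88 mm and grips with 3 to 60 N. Pads are 19 mm wide; open, the fingers measure 130 mm over their backs; the gripper's body (78 mm by 193 mm) begins 47 mm behind the grasp point.
Start: joints at [87.267, 20.546, 0.682, 0, -70.136, -16.507], TCP at [0.222, 0.637, 0.227] pointing down, gripper open.
Joint ranges: [-176.03, 176.03], [-82.01, 121.73], [-58.28, 71.71], [-173.87, 95.51], [-174.79, -0.11], [-173.66, 173.66]. Speed limits (degrees/s): [136.94, 136.94, 172.46, 180, 180, 180].

### API

Orientations are given as [roll, pitch, yaw] about the fixed x, y, z axes, in that order (R = Rz(yaw) Ry(pitch) Rx(roll)).
In Python, from plant import r gives the robot as it stands. The module is installed in compiled form; this text tells all that it offers.
- The arm moves only by the tool play_rows, never from a script. Its argument "rows" is a list of rows, each an object with "slide": the shift along the tool's x, y, z as a fraction of full scale, a list of three; "delta_rot": the turn, a rotation vector about the tool's x, y, z as a fraction of full scale, a list of three; "fingers": the opening, from -1 (shut) to 1 (fully open). In form: [{"slide": [x, y, z], "delta_rot": [rx, ry, rz], "fingers": fingers}, ...]. A call has 1 to 8 rows; each row shifts and turns the commanded pose from where the row before left it, along the tool's axes as they then stand; what a row does not reach is not made up. Full scale, the value 1, is 0.15 m for a shift and 0.08 rad for a turn. A row lasts 1/8 s, in which the tool goes at most 62.5 mm and 10.7 degrees, less where a joint would pass 70% of its speed; a pose out of reach is approached as far as the arm can. A call with a number of a shift or a turn outside -1 to 1 is refused whole. A call with a gripper value outside its range is refused whole. The fingers move at their own pace and stop on an object; "squeeze" is the grip in N (left out, the last holds). Time passes only in rows, so rows that do not move let the fingers close. It gives the time, the measured TCP pose, the force, the opening and the grip force at its end, in the units of the state.
- r.get_state(): the state, without advancing time (a new reading comes with each control period).
- r.capture(name): name is "scene" or "top"; returns a dict with "image" (480x640x3 uint8, blue, green, red), "fx", "fy", "cx", "cy" (pixels), "R" (3x3) and "t" (3): a world point X has camera coordinates R X + t. Camera axes: x right, y down, z forward; pixel columns grow to the right and rows downward; lengths in m; the calibration is good to about 2 mm. A picture is of the moment at which its call begins. There is no depth.
- r.close_job(): hands the job in; it is judged then, once.
The state is a dict: "time_s": time; "joints": joint angles; "qd": joint speeds; "joint_torque": joint torques, N m; "tcp_pos": TCP position; "eef_rot": TCP orientation; "contact_force": force on the tool from outside, world axes, zero at the start; "moment": the same for the moment, N m; "gripper_width": finger opening in m; "gripper_force": force on a finger pad.
Only numpy, scipy, OpenCV 4.12 (cv2) and the standard library are available. Lean on these libraries where they do the work, as an engineer would, in place of code of your own. Each camera call takes 0.05 s, during which the arm holds its last target. There are 200 camera calls.

### The job

One of the four blue jar lids on the display yogurt maker is not seated and rocks. Press down on the lids near their edges with the fingertips until you find the one that rocks level under the press, then nudge it sideways with the fingers until it drops home, so that all four lids lie flat and flush on their jars. Do not pick any lid up, and leave the honey jar, measuring cup and price card where they stand.

Things in the scene. Friction and masses are not known exactly. Their poses are not given: they have to be found in the camera images.
- maker: White square yogurt maker, 270 x 270 mm, deck 85 mm high, fixed to the counter; origin at the centre of its underside, z up. Its control strip faces its own -x. Four jars stand in wells in its deck, 130 mm apart in a square (each 65 mm from the centre along its x and its y).
- lid_a: Loose round blue plastic lid on jar_a, 74 mm across, 8 mm thick, 35 to 65 g; plug underneath 56 mm across, 4 mm deep. Origin at the centre of the plate's underside, z up through the lid: its top is 8 mm above. Seated, the plate lies flat on the rim: origin at rim height, up to 2 mm off the jar's centre. The four lids look the same; any one may be the unseated one (see lid_b, lid_c).
- jar_a_rim (a point): Centre of the mouth of glass jar_a, at rim height (110 mm above the counter, 25 mm above the deck). Fixed jar, 70 mm outside, mouth 60 mm, so a lid's plug has 2 mm of play all round. The direction of its axes x and y means nothing.
- lid_b: Loose lid on jar_b, same as lid_a. Any of the four, when unseated, is shifted about 5 mm off its jar's centre with its plug caught on the rim: it leans about 5 degrees, high on the side towards which it is shifted, low on the other.
- jar_b_rim (a point): Centre of the mouth of glass jar_b, at rim height (110 mm above the counter, 25 mm above the deck). Fixed jar, 70 mm outside, mouth 60 mm, so a lid's plug has 2 mm of play all round. The direction of its axes x and y means nothing.
- lid_c: Loose lid on jar_c, same as lid_a. Any of the four, when unseated, rocks level under a light press on its top at the high side, 12 mm in from its edge (its top is then 4 mm higher than a seated lid's) and falls back when let go. Pressed right at the very edge it could tip over; pressed at the centre or low side it does not rock.
- jar_c_rim (a point): Centre of the mouth of glass jar_c, at rim height (110 mm above the counter, 25 mm above the deck). Fixed jar, 70 mm outside, mouth 60 mm, so a lid's plug has 2 mm of play all round. The direction of its axes x and y means nothing.
- lid_d: Loose lid on jar_d, same as lid_a. Any of the four, when unseated, drops in when its edge is pushed from the high side towards the jar's centre by about 5 mm; a fingertip 2 mm above rim height catches the edge and clears the jar.
- jar_d_rim (a point): Centre of the mouth of glass jar_d, at rim height (110 mm above the counter, 25 mm above the deck). Fixed jar, 70 mm outside, mouth 60 mm, so a lid's plug has 2 mm of play all round. The direction of its axes x and y means nothing.
- honey: Bystander: small jar with yellow cap, 56 mm across, 85 mm tall, origin at the centre of its underside.
- card: Bystander: blank price card stand, 75 mm wide, 85 mm tall, origin at the centre of its foot.
- cup: Bystander: open steel measuring cup, 68 mm across, 60 mm tall, origin at the centre of its underside.
Mind the look-alikes: they are no part of the job. Leave any pink or red look-alike of the lid_a alone.

How it is judged (in metres and radians):
On the way, in this order (a step that is already met when the one before it is completed fails the run):
1. the unseated lid is pressed from above on its high side, so that it rocks level (lean under 0.045 rad while still standing more than 2.5 mm proud) under the fingers (((contact force between the fingers and lid_a above 0.8 N and angle between lid_a's own z axis and vertical below 0.045 rad and z of lid_a in the frame of jar_a_rim above 0.0025 m) or (contact force between the fingers and lid_b above 0.8 N and angle between lid_b's own z axis and vertical below 0.045 rad and z of lid_b in the frame of jar_b_rim above 0.0025 m) or (contact force between the fingers and lid_c above 0.8 N and angle between lid_c's own z axis and vertical below 0.045 rad and z of lid_c in the frame of jar_c_rim above 0.0025 m) or (contact force between the fingers and lid_d above 0.8 N and angle between lid_d's own z axis and vertical below 0.045 rad and z of lid_d in the frame of jar_d_rim above 0.0025 m))), for 0.1 s.
2. all four lids are seated in their jars (horizontal distance between lid_a and jar_a_rim below 0.004 m and z of lid_a in the frame of jar_a_rim between -0.003 and 0.0016 m and angle between each of lid_a, lid_b, lid_c, lid_d's own z axis and vertical below 0.03 rad and horizontal distance between lid_b and jar_b_rim below 0.004 m and z of lid_b in the frame of jar_b_rim between -0.003 and 0.0016 m and horizontal distance between lid_c and jar_c_rim below 0.004 m and z of lid_c in the frame of jar_c_rim between -0.003 and 0.0016 m and horizontal distance between lid_d and jar_d_rim below 0.004 m and z of lid_d in the frame of jar_d_rim between -0.003 and 0.0016 m), for 0.2 s.
At the end, for the whole second after the job is handed in: every lid lies at rest in its own jar's mouth: centre within 4 mm of the jar's centre, plate no more than 1.6 mm proud of the rim, lean under 0.03 rad; bystanders in place (all of step 2 and linear speed of each of lid_a, lid_b, lid_c, lid_d below 0.01 m/s); the robot touches nothing.
It fails at once if a lid is lifted more than 12 mm above its jar's rim (z of lid_a in the frame of jar_a_rim above 0.012 m or z of lid_b in the frame of jar_b_rim above 0.012 m or z of lid_c in the frame of jar_c_rim above 0.012 m or z of lid_d in the frame of jar_d_rim above 0.012 m).
It fails at once if the honey jar, cup or price card is moved more than 20 mm or tipped (distance of any of honey, cup, card from where it was at the start of the episode above 0.02 m or angle between any of honey, cup, card's own z axis and vertical above 0.3 rad).
It also fails if it takes over 67 s, if anything falls off the work surface, if the arm or the gripper's body presses on something with over 40 N, if the wrist force passes 120 N, or if a joint passes its speed limit or range.

## Working session

There is one attempt and no reset: what is moved stays moved. The work goes in short steps, Python scripts to look and compute and a tool call to move; the robot and the scene stay as the last step left them, time stands still between calls to the robot, and variables do not carry over. Pictures are saved under pics/ and viewed, at most 10 in all, crops included, and the job is handed in when it is done.

Besides the shell and the picture viewer there is one more tool, called after "Emit:" as name(argument=value, ...) on one line, values as JSON. play_rows: Moves the arm, as the interface text tells. Shift numbers are shares of 0.15 m and turn numbers shares of 0.08 rad, none past 1 either way. Its arguments: {"type":"object","properties":{"rows":{"type":"array"},"squeeze":{"type":"number"}},"required":["rows"]}

```bash
mkdir -p pics; python3 - <<'E'
from plant import r
import cv2,json
for n in("scene","top"):
    c=r.capture(n);cv2.imwrite(f"pics/{n}0.png",c["image"]);print(n,c["fx"],c["cx"],c["cy"],c["R"],c["t"])
s=r.get_state();print(s)
E
```

```text
scene 501.1930875696031 315.9871070477855 243.58749487333318 [[ 0.67835713  0.73472326  0.00365233]
 [ 0.38424757 -0.3505233  -0.85410024]
 [-0.62624709  0.58078838 -0.52009561]] [-0.37556435 -0.0794473   1.30771353]
top 467.89647573245463 323.09085642341813 233.9696969472592 [[-0.01741707 -0.99984709 -0.00156277]
 [-0.97441609  0.01732431 -0.22408293]
 [ 0.22407574 -0.00238008 -0.97456883]] [0.04971415 0.50951279 1.05200923]
{'time_s': 0.1, 'joints': array([ 8.72683810e+01,  2.05863104e+01,  6.37325764e-01, -1.63168457e-02,
       -7.01356845e+01, -1.65084355e+01]), 'qd': array([-0.02110386, -0.03599196,  0.13523678,  0.16034754, -0.01614425,
        0.05261836]), 'joint_torque': array([-1.34495429e-03, -5.84163022e+01,  2.93752491e+01,  7.01544061e+00,
        1.01457830e-02, -5.13200575e-05]), 'tcp_pos': array([0.22230298, 0.63686781, 0.22571947]), 'eef_rot': array([ 1.79914462e+02, -9.35397032e-03, -1.92456032e+01]), 'contact_force': array([-0.03255043, -0.67050709, -0.21960178]), 'moment': array([ 0.02902819, -0.07065309, -0.01237504]), 'gripper_force': 0.0, 'gripper_width': 0.08792689341251488}
```

View pics/scene0.png

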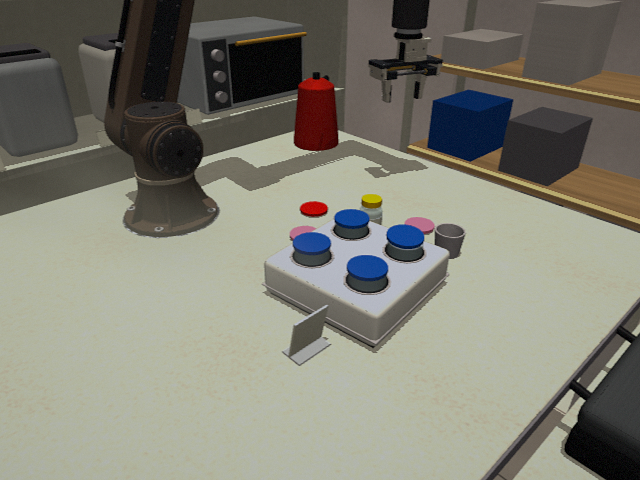

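View pics/top0.png

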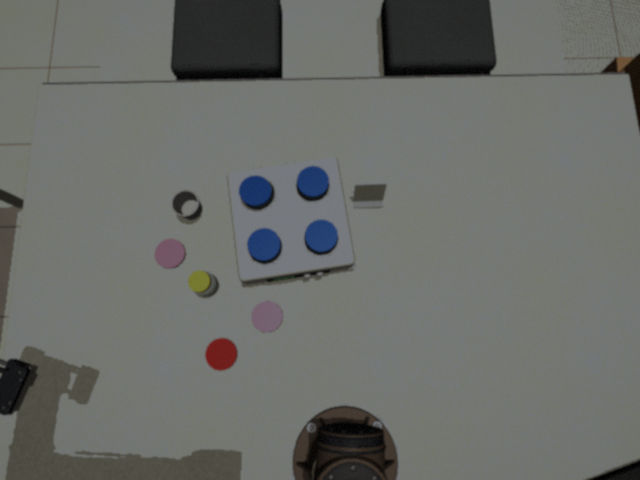

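Top view: the four blue lids are at (256,192), (313,183), (264,245) and (321,237). The card is at (368,195), honey at (200,283) and the cup at (187,206). Next I'll fit lid positions from the blue silhouettes in both views.

```bash
cat > h.py <<'E'
import numpy as np,cv2
from scipy.optimize import least_squares
from plant import r
def proj(c,X):
    p=X@np.array(c["R"]).T+np.array(c["t"]);return np.c_[c["fx"]*p[:,0]/p[:,2]+c["cx"],c["fy"]*p[:,1]/p[:,2]+c["cy"]]
A=np.linspace(0,2*np.pi,60,endpoint=False);C=np.c_[.037*np.cos(A),.037*np.sin(A),0*A]
def hull(c,p,lx=0,ly=0):
    R=cv2.Rodrigues(np.array([lx,ly,0.]))[0]
    return cv2.convexHull(proj(c,np.r_[C,C+[0,0,.008]]@R.T+p).astype(np.float32))
def mom(m):
    a=m["m00"];return np.array([m["m10"]/a,m["m01"]/a])
def hfeat(h,raw=False):
    m=cv2.moments(h);a=m["m00"]
    return np.r_[mom(m),np.sqrt(a),m["mu20"]/a,m["mu11"]/a,m["mu02"]/a]
def blobs(c):
    b=c["image"].astype(float);w=np.clip((b[...,0]-b[...,2]-20)/60,0,1)
    n,l,s,ce=cv2.connectedComponentsWithStats((w>.3).astype(np.uint8))
    return w,l,s,ce
def meas(c,p):
    w,l,s,ce=blobs(c);q=proj(c,p[None]+[0,0,.004])[0]
    i=1+np.argmin(np.linalg.norm(ce[1:]-q,axis=1))
    m=(cv2.dilate((l==i).astype(np.uint8),np.ones((3,3)))*w).astype(np.float32)
    M=cv2.moments(m);a=M["m00"];return np.r_[mom(M),np.sqrt(a),M["mu20"]/a,M["mu11"]/a,M["mu02"]/a]
def ray(c,uv,z):
    R=np.array(c["R"]);t=np.array(c["t"]);o=-R.T@t;d=R.T@np.array([(uv[0]-c["cx"])/c["fx"],(uv[1]-c["cy"])/c["fy"],1])
    return o+d*(z-o[2])/d[2]
E
python3 - <<'E'
from h import *
np.set_printoptions(precision=4,suppress=True)
T=r.capture("top");S=r.capture("scene")
P=[]
for uv in[(256,192),(313,183),(264,245),(321,237)]:
    p0=ray(T,uv,.114)-[0,0,.004]
    mT,mS=meas(T,p0),meas(S,p0)
    f=lambda p:np.r_[hfeat(hull(T,p))[:2]-mT[:2],hfeat(hull(S,p))[:2]-mS[:2]]
    s=least_squares(f,p0,x_scale=.01,diff_step=1e-3);P.append(s.x)
    print(s.x,s.fun,"shape T",mT[2:]-hfeat(hull(T,s.x))[2:],"S",mS[2:]-hfeat(hull(S,s.x))[2:])
P=np.array(P)
print(P.mean(0))
# for each candidate unseated, fit square to other three
L=np.array([[.065,.065],[.065,-.065],[-.065,.065],[-.065,-.065]])
for k in range(4):
    o=[i for i in range(4) if i!=k]
    g=lambda q:(L@np.array([[np.cos(q[2]),np.sin(q[2])],[-np.sin(q[2]),np.cos(q[2])]])+q[:2]-P[:,:2])
    s=least_squares(lambda q:g(q)[o].ravel(),[*P.mean(0)[:2],0],x_scale=[.01,.01,.1])
    z=P[k,2]-P[o,2].mean()
    print(k,s.x,"rms",np.sqrt((s.fun**2).mean()),"offset",-g(s.x)[k],z)
for n,uv,z in[("honey",(200,281),.085),("cup",(187,206),.06),("cardtop",(370,186),.085)]:print(n,ray(T,uv,z))
for c,n in((T,"T"),(S,"S")):
    i=c["image"];i=i[145:275,220:360] if n=="T" else i[200:300,280:430]
    cv2.imwrite(f"pics/c{n}.png",cv2.resize(i,None,fx=4 if n=="T" else 5,fy=4 if n=="T" else 5,interpolation=cv2.INTER_CUBIC))
E
```

```text
[0.601  0.1944 0.1128] [ 0.4623  0.4589  0.5363 -0.1483] shape T [-2.0839 -4.6569 -0.2857 -9.5748] S [-0.0786 -7.0907  1.6057  3.1439]
[0.6219 0.0619 0.1098] [ 0.5503  0.4827  0.5518 -0.123 ] shape T [-1.7129 -4.9374 -0.2188 -6.5407] S [-1.4558 -5.9042  0.6679 -5.1402]
[0.4758 0.1739 0.1094] [ 0.4024  0.348   0.4869 -0.1057] shape T [-1.5024 -5.1324 -0.47   -4.9625] S [-1.1409 -6.217  -0.3555 -2.1941]
[0.4933 0.045  0.1102] [ 0.4396  0.3342  0.467  -0.0762] shape T [-1.5344 -4.6352  0.1589 -5.2229] S [-1.843  -6.6522  0.279  -5.7764]
[0.548  0.1188 0.1105]
0 [0.549  0.1179 0.1321] rms 0.00013889354528006596 offset [-0.0038  0.0035] 0.0030117948821329066
1 [0.5481 0.1197 0.1547] rms 0.0010206967646634866 offset [-0.0005 -0.0036] -0.0009871094839132982
2 [0.5474 0.1185 0.1522] rms 0.0012403853697581892 offset [0.0026 0.0009] -0.0015596259725405015
3 [0.5479 0.1188 0.1452] rms 0.0014968793228884942 offset [ 0.0003 -0.0001] -0.000465059425679093
honey [0.3999 0.321  0.085 ]
cup [0.5845 0.3663 0.06  ]
cardtop [ 0.6186 -0.0723  0.085 ]
```

View pics/cS.png

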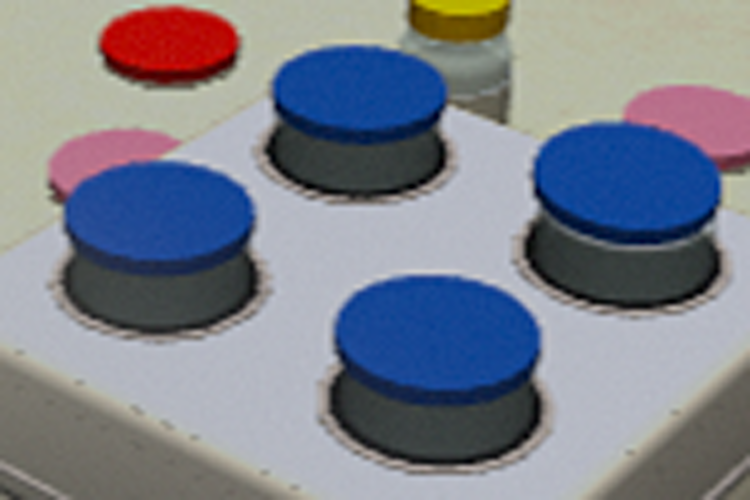

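Lid at (0.601, 0.194) is the unseated one: it sits about 5 mm off and 3 mm proud, with the white rim showing on its side nearest the scene camera. Next I'll refine the lean direction.

```bash
python3 - <<'E'
from h import *
np.set_printoptions(precision=4,suppress=True)
T=r.capture("top");S=r.capture("scene")
F=lambda p,l=(0,0):np.r_[hfeat(hull(T,p,*l)),hfeat(hull(S,p,*l))]
M=lambda p:np.r_[meas(T,p),meas(S,p)]
c,s=np.cos(.1321),np.sin(.1321);R=np.array([[c,-s],[s,c]]);m=np.array([.549,.1179])
J=[np.r_[m+R@np.array(l),.11] for l in[(.065,.065),(.065,-.065),(-.065,.065),(-.065,-.065)]]
B=np.array([M(p)-F(p) for p in J[1:]]);b=B.mean(0);print(b,B.std(0))
W=np.array([.2,.2,.3,1,1,1]*2)
mm=M(J[0])
f=lambda q:(F(q[:3],q[3:])+b-mm)/W
for g in range(0,360,60):
    a=np.radians(g);x0=np.r_[J[0]+[.004*np.cos(a),.004*np.sin(a),.002],.06*np.sin(a),-.06*np.cos(a)]
    o=least_squares(f,x0,x_scale=[.005,.005,.005,.05,.05],diff_step=1e-3)
    lx,ly=o.x[3:];print(g,o.cost,o.x[:3]-J[0],"lean",np.degrees(np.hypot(lx,ly)),"high dir",np.degrees(np.arctan2(lx,-ly)),"shift dir",np.degrees(np.arctan2(*(o.x[:2]-J[0][:2])[::-1])))
print(J[0],m)
E
```

```text
[-0.4627 -0.3555 -1.5956 -4.9065 -0.2385 -5.5981 -0.5296  0.1924 -1.4752
 -6.294   0.1103 -4.3368] [0.0337 0.0979 0.1058 0.2868 0.212  0.7357 0.1135 0.1281 0.2881 0.2301
 0.3918 1.5772]
0 2.0039363205892884 [-0.004   0.0035  0.0031] lean 5.421434127528016 high dir 153.2594730923892 shift dir 138.47258942517493
60 2.0039485889571322 [-0.004   0.0035  0.0031] lean 5.4259567003767115 high dir 153.2744184100081 shift dir 138.4732272267254
120 2.0039432893969535 [-0.004   0.0035  0.0031] lean 5.420722453975267 high dir 153.289085666118 shift dir 138.47421605295494
180 2.0039190600398817 [-0.004   0.0035  0.0031] lean 5.4214571920935 high dir 153.26281590509205 shift dir 138.47260955919663
240 2.0039172501952365 [-0.004   0.0035  0.0031] lean 5.424019824784127 high dir 153.26288396894412 shift dir 138.4732753565491
300 2.0039278811033987 [-0.004   0.0035  0.0031] lean 5.422297463644139 high dir 153.2860880415268 shift dir 138.47430092265486
[0.6049 0.1909 0.11  ] [0.549  0.1179]
```

Emit:
play_rows(rows=[{"slide": [0, 0, 0], "delta_rot": [0, 0, 0.86], "fingers": -1}, {"slide": [0, 0, 0], "delta_rot": [0, 0, 0.86], "fingers": -1}, {"slide": [0, 0, 0], "delta_rot": [0, 0, 0.86], "fingers": -1}, {"slide": [0, 0, 0], "delta_rot": [0, 0, 0.86], "fingers": -1}, {"slide": [0.2, 0.05, 0], "delta_rot": [0, 0, 0], "fingers": -1}, {"slide": [0.3, 0.08, 0], "delta_rot": [0, 0, 0], "fingers": -1}, {"slide": [0.3, 0.08, 0], "delta_rot": [0, 0, 0], "fingers": -1}, {"slide": [0.3, 0.08, 0], "delta_rot": [0, 0, 0], "fingers": -1}])

```text
time_s: 1.3
tcp_pos: [0.3338, 0.5049, 0.2267]
eef_rot: [-180.0, -0.0, -35.0]
contact_force: [0.6, -0.7, -0.6]
gripper_width: 0.0134
gripper_force: 0.0
```

Emit:
play_rows(rows=[{"slide": [0.3, 0.08, 0], "delta_rot": [0, 0, 0], "fingers": -1}, {"slide": [0.3, 0.08, 0], "delta_rot": [0, 0, 0], "fingers": -1}, {"slide": [0.3, 0.08, 0], "delta_rot": [0, 0, 0], "fingers": -1}, {"slide": [0.3, 0.08, 0], "delta_rot": [0, 0, 0], "fingers": -1}, {"slide": [0.3, 0.08, 0], "delta_rot": [0, 0, 0], "fingers": -1}, {"slide": [0.3, 0.08, 0], "delta_rot": [0, 0, 0], "fingers": -1}, {"slide": [0.2, 0.05, 0], "delta_rot": [0, 0, 0], "fingers": -1}, {"slide": [0, 0, 0], "delta_rot": [0, 0, 0], "fingers": -1}])

```text
time_s: 2.3
tcp_pos: [0.5337, 0.2672, 0.2265]
eef_rot: [180.0, -0.0, -35.2]
contact_force: [-0.6, 0.2, 0.6]
gripper_width: 0.0007
gripper_force: 0.0
```

Emit:
play_rows(rows=[{"slide": [0.17, 0.047, 0], "delta_rot": [0, 0, 0], "fingers": -1}, {"slide": [0.17, 0.047, 0], "delta_rot": [0, 0, 0], "fingers": -1}, {"slide": [0.17, 0.047, 0], "delta_rot": [0, 0, 0], "fingers": -1}, {"slide": [0, 0, 0.2], "delta_rot": [0, 0, 0], "fingers": -1}, {"slide": [0, 0, 0.2], "delta_rot": [0, 0, 0], "fingers": -1}, {"slide": [0, 0, 0.17], "delta_rot": [0, 0, 0], "fingers": -1}, {"slide": [0, 0, 0], "delta_rot": [0, 0, 0], "fingers": -1}, {"slide": [0, 0, 0], "delta_rot": [0, 0, 0], "fingers": -1}])

```text
time_s: 3.3
tcp_pos: [0.5836, 0.209, 0.1423]
eef_rot: [-179.9, -0.0, -35.0]
contact_force: [0.9, 0.4, 0.5]
gripper_width: 0.0004
gripper_force: 0.0
```

```bash
python3 - <<'E'
from h import *
S=r.capture("scene");T=r.capture("top");s=r.get_state();print(s["tcp_pos"],s["contact_force"])
a=cv2.resize(S["image"][180:280,330:450],(600,500),interpolation=cv2.INTER_CUBIC)
cv2.imwrite("pics/c2.png",a)
E
```

```text
[0.58389915 0.20910822 0.14263374] [ 0.25489965 -0.03916984  0.57112871]
```

View pics/c2.png

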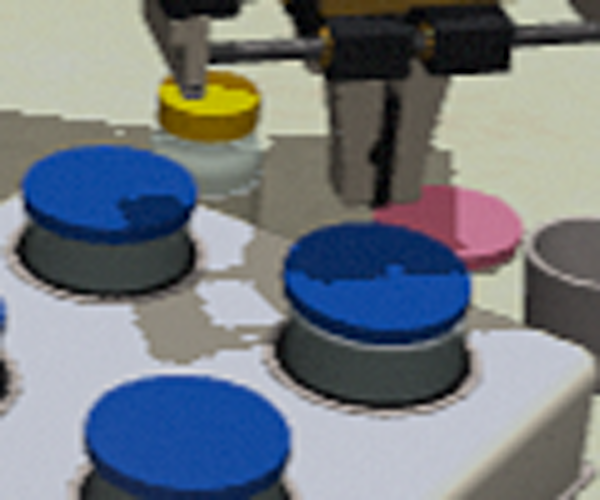

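The crop shows the shut fingertips at (385,200), just above the lid's far edge. There's an unexplained part at (190,80), so I'll look at the full frame.

```bash
python3 - <<'E'
from h import *
S=r.capture("scene");s=r.get_state()
print(proj(S,np.array([s["tcp_pos"]])))
cv2.imwrite("pics/c3.png",cv2.resize(S["image"][60:300,260:500],(600,600),interpolation=cv2.INTER_CUBIC))
E
```

```text
[[404.41492326 218.21048473]]
```

View pics/c3.png

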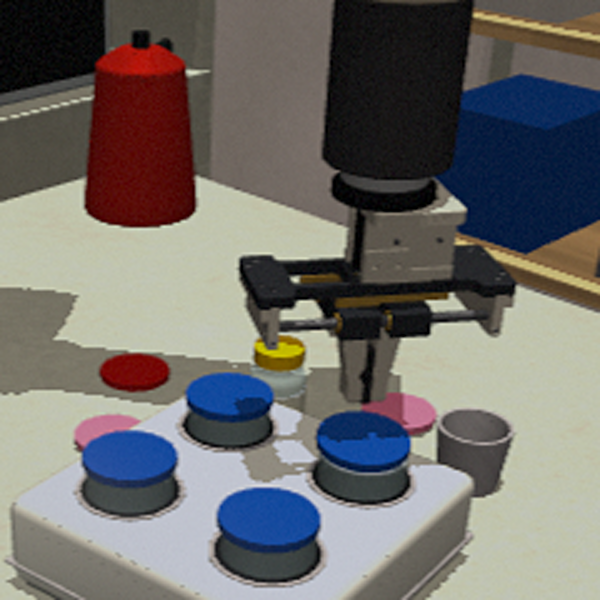

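The part at the left is just the gripper's end bracket, well above everything. I'll correct slightly and descend.

Emit:
play_rows(rows=[{"slide": [0.017, 0.015, 0.05], "delta_rot": [0, 0, 0], "fingers": -1}, {"slide": [0, 0, 0.05], "delta_rot": [0, 0, 0], "fingers": -1}, {"slide": [0, 0, 0], "delta_rot": [0, 0, 0], "fingers": -1}, {"slide": [0, 0, 0], "delta_rot": [0, 0, 0], "fingers": -1}])

```text
time_s: 3.95
tcp_pos: [0.5841, 0.2052, 0.1259]
eef_rot: [180.0, -0.0, -35.0]
contact_force: [0.5, -0.3, 0.4]
gripper_width: 0.0002
gripper_force: 0.0
```

Emit:
play_rows(rows=[{"slide": [0, 0, 0.007], "delta_rot": [0, 0, 0], "fingers": -1}, {"slide": [0, 0, 0], "delta_rot": [0, 0, 0], "fingers": -1}, {"slide": [0, 0, 0], "delta_rot": [0, 0, 0], "fingers": -1}])

```text
time_s: 4.32
tcp_pos: [0.5841, 0.2053, 0.1251]
eef_rot: [-180.0, -0.0, -35.0]
contact_force: [0.1, 0.8, -0.0]
gripper_width: 0.0004
gripper_force: 0.0
```

Emit:
play_rows(rows=[{"slide": [0, 0, 0.007], "delta_rot": [0, 0, 0], "fingers": -1}, {"slide": [0, 0, 0], "delta_rot": [0, 0, 0], "fingers": -1}, {"slide": [0, 0, 0], "delta_rot": [0, 0, 0], "fingers": -1}])

```text
time_s: 4.7
tcp_pos: [0.5841, 0.2053, 0.124]
eef_rot: [-180.0, -0.0, -35.0]
contact_force: [-0.6, 0.6, -0.3]
gripper_width: 0.0003
gripper_force: 0.1
```

Emit:
play_rows(rows=[{"slide": [0, 0, 0.007], "delta_rot": [0, 0, 0], "fingers": -1}, {"slide": [0, 0, 0], "delta_rot": [0, 0, 0], "fingers": -1}, {"slide": [0, 0, 0], "delta_rot": [0, 0, 0], "fingers": -1}])

```text
time_s: 5.08
tcp_pos: [0.5841, 0.2052, 0.1229]
eef_rot: [180.0, -0.0, -35.0]
contact_force: [-0.3, -0.3, 1.0]
gripper_width: 0.0004
gripper_force: 0.1
```

Emit:
play_rows(rows=[{"slide": [0, 0, 0.005], "delta_rot": [0, 0, 0], "fingers": -1}, {"slide": [0, 0, 0], "delta_rot": [0, 0, 0], "fingers": -1}, {"slide": [0, 0, 0], "delta_rot": [0, 0, 0], "fingers": -1}])

```text
time_s: 5.45
tcp_pos: [0.584, 0.2053, 0.1223]
eef_rot: [-180.0, -0.0, -35.0]
contact_force: [-0.6, 0.1, 3.8]
gripper_width: 0.0007
gripper_force: 1.6
```

```bash
python3 - <<'E'
from h import *
S=r.capture("scene");s=r.get_state();print(s["tcp_pos"],s["contact_force"])
cv2.imwrite("pics/c4.png",cv2.resize(S["image"][180:280,330:450],(720,600),interpolation=cv2.INTER_CUBIC))
E
```

```text
[0.58406085 0.20528933 0.12234028] [-1.81371067  0.47436294  3.13530053]
```

View pics/c4.png

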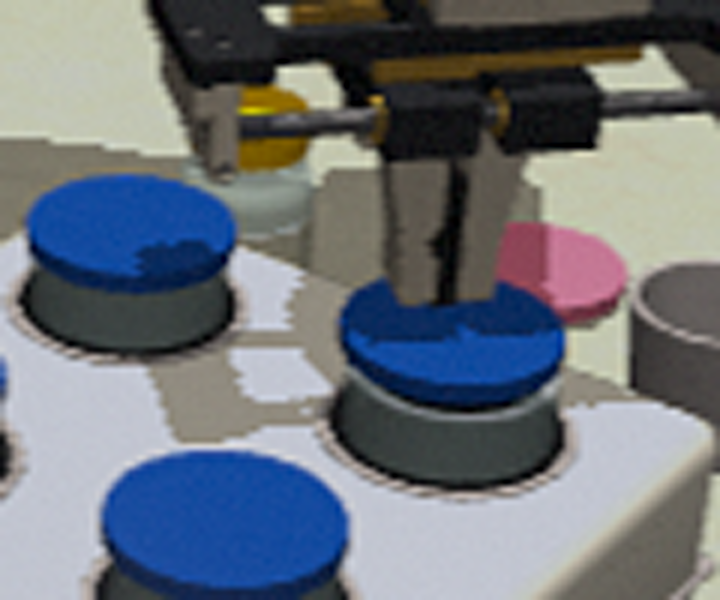

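The lid now lies level under the press, with the rim line evenly exposed under its near side (roughly (360–560,385)) at about 3 N. Next I'll lift, move outward and lower beside the high edge.

Emit:
play_rows(rows=[{"slide": [0, 0, -0.02], "delta_rot": [0, 0, 0], "fingers": -1}, {"slide": [0, 0, -0.06], "delta_rot": [0, 0, 0], "fingers": -1}, {"slide": [0, 0, -0.08], "delta_rot": [0, 0, 0], "fingers": -1}, {"slide": [-0.13, 0, 0], "delta_rot": [0, 0, 0], "fingers": -1}, {"slide": [-0.13, 0, 0], "delta_rot": [0, 0, 0], "fingers": -1}, {"slide": [0, 0, 0], "delta_rot": [0, 0, 0], "fingers": -1}, {"slide": [0, 0, 0], "delta_rot": [0, 0, 0], "fingers": -1}])

```text
time_s: 6.38
tcp_pos: [0.5517, 0.2281, 0.1462]
eef_rot: [180.0, -0.0, -34.9]
contact_force: [0.1, 0.1, -0.4]
gripper_width: 0.0003
gripper_force: 0.0
```

```bash
python3 - <<'E'
from h import *
S=r.capture("scene");s=r.get_state();print(s["tcp_pos"],s["contact_force"])
cv2.imwrite("pics/c5.png",cv2.resize(S["image"][180:280,330:450],(720,600),interpolation=cv2.INTER_CUBIC))
E
```

```text
[0.55196805 0.2278478  0.14612868] [ 0.1543805  -0.19218323  0.54817298]
```

View pics/c5.png

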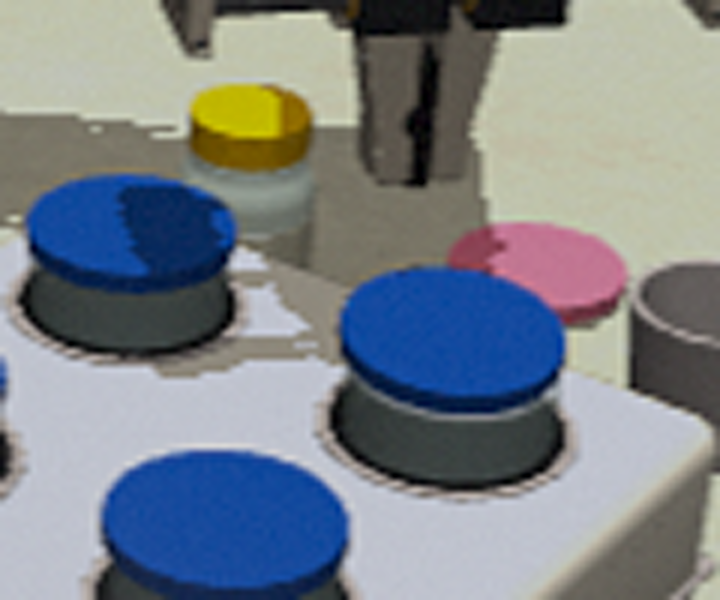

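The lid has fallen back to its lean and the fingers are clear outside its high edge. I'll lower and push.

Emit:
play_rows(rows=[{"slide": [0, 0, 0.1], "delta_rot": [0, 0, 0], "fingers": -1}, {"slide": [0, 0, 0.1], "delta_rot": [0, 0, 0], "fingers": -1}, {"slide": [0, 0, 0.025], "delta_rot": [0, 0, 0], "fingers": -1}, {"slide": [0, 0, 0], "delta_rot": [0, 0, 0], "fingers": -1}, {"slide": [0, 0, 0], "delta_rot": [0, 0, 0], "fingers": -1}])

```text
time_s: 7.05
tcp_pos: [0.5525, 0.2277, 0.1127]
eef_rot: [-180.0, -0.0, -35.0]
contact_force: [-0.2, -0.6, -0.3]
gripper_width: -0.0002
gripper_force: 0.0
```

Emit:
play_rows(rows=[{"slide": [0.03, 0, 0], "delta_rot": [0, 0, 0], "fingers": -1}, {"slide": [0.03, 0, 0], "delta_rot": [0, 0, 0], "fingers": -1}, {"slide": [0, 0, 0], "delta_rot": [0, 0, 0], "fingers": -1}, {"slide": [0, 0, 0], "delta_rot": [0, 0, 0], "fingers": -1}])

```text
time_s: 7.55
tcp_pos: [0.5595, 0.2223, 0.1124]
eef_rot: [180.0, 0.0, -35.0]
contact_force: [-0.9, 0.6, 0.3]
gripper_width: 0.0001
gripper_force: 0.0
```

Emit:
play_rows(rows=[{"slide": [0.01, 0, 0], "delta_rot": [0, 0, 0], "fingers": -1}, {"slide": [0.01, 0, 0], "delta_rot": [0, 0, 0], "fingers": -1}, {"slide": [0, 0, 0], "delta_rot": [0, 0, 0], "fingers": -1}, {"slide": [0, 0, 0], "delta_rot": [0, 0, 0], "fingers": -1}])

```text
time_s: 8.05
tcp_pos: [0.5619, 0.2207, 0.1124]
eef_rot: [180.0, 0.0, -35.0]
contact_force: [0.4, 0.4, -0.8]
gripper_width: 0.0007
gripper_force: 0.0
```

Emit:
play_rows(rows=[{"slide": [0.01, 0, 0], "delta_rot": [0, 0, 0], "fingers": -1}, {"slide": [0.007, 0, 0], "delta_rot": [0, 0, 0], "fingers": -1}, {"slide": [0, 0, 0], "delta_rot": [0, 0, 0], "fingers": -1}, {"slide": [0, 0, 0], "delta_rot": [0, 0, 0], "fingers": -1}])

```text
time_s: 8.55
tcp_pos: [0.564, 0.2193, 0.1124]
eef_rot: [180.0, -0.0, -35.0]
contact_force: [0.2, 0.3, 0.2]
gripper_width: 0.0006
gripper_force: 0.0
```

```bash
cat > l.py <<'E'
from h import *
np.set_printoptions(precision=4,suppress=True)
S=r.capture("scene");T=r.capture("top");s=r.get_state();print(s["tcp_pos"],s["contact_force"])
J=np.array([.6049,.1909,.11])
for c,n in((S,"S"),(T,"T")):
    m=meas(c,J);print(n,m-hfeat(hull(c,J)))
print("seated would read T -.46 -.36 -1.6 -4.9 -.2 -5.6 ; S -.53 .19 -1.5 -6.3 .1 -4.3")
E
python3 l.py
```

```text
[0.5641 0.2193 0.1124] [-0.2937 -0.1507 -0.5491]
S [-0.4781 -1.3018 -0.5304 -7.8472  1.1607  1.0379]
T [  4.7271  -4.7334 -10.9962 -35.5739  20.0215 -28.5415]
seated would read T -.46 -.36 -1.6 -4.9 -.2 -5.6 ; S -.53 .19 -1.5 -6.3 .1 -4.3
```

Emit:
play_rows(rows=[{"slide": [0.01, 0, 0], "delta_rot": [0, 0, 0], "fingers": -1}, {"slide": [0.007, 0, 0], "delta_rot": [0, 0, 0], "fingers": -1}, {"slide": [0, 0, 0], "delta_rot": [0, 0, 0], "fingers": -1}, {"slide": [0, 0, 0], "delta_rot": [0, 0, 0], "fingers": -1}])

```text
time_s: 9.15
tcp_pos: [0.5661, 0.2178, 0.1124]
eef_rot: [180.0, 0.0, -35.0]
contact_force: [-0.5, 0.1, 0.8]
gripper_width: 0.0005
gripper_force: 0.1
```

```bash
python3 l.py
```

```text
[0.5661 0.2178 0.1124] [-0.7708  1.3016 -0.2051]
S [-0.2499  0.3951 -1.3192 -6.6127  0.0929 -3.3869]
T [  5.4372  -5.449  -11.19   -35.9126  20.4472 -28.2623]
seated would read T -.46 -.36 -1.6 -4.9 -.2 -5.6 ; S -.53 .19 -1.5 -6.3 .1 -4.3
```

The lid seems to have dropped home. I'll back off and check.

Emit:
play_rows(rows=[{"slide": [-0.03, 0, 0], "delta_rot": [0, 0, 0], "fingers": -1}, {"slide": [-0.08, 0, 0], "delta_rot": [0, 0, 0], "fingers": -1}, {"slide": [0, 0, -0.2], "delta_rot": [0, 0, 0], "fingers": -1}, {"slide": [-0.25, 0, -0.3], "delta_rot": [0, 0, 0], "fingers": -1}, {"slide": [-0.35, 0, 0], "delta_rot": [0, 0, 0], "fingers": -1}, {"slide": [-0.35, 0, 0], "delta_rot": [0, 0, 0], "fingers": -1}, {"slide": [-0.35, 0, 0], "delta_rot": [0, 0, 0], "fingers": -1}, {"slide": [0, 0, 0], "delta_rot": [0, 0, 0], "fingers": -1}])

```text
time_s: 10.25
tcp_pos: [0.3901, 0.341, 0.1879]
eef_rot: [-179.9, 0.0, -34.7]
contact_force: [0.7, 0.5, 0.8]
gripper_width: 0.0006
gripper_force: 0.0
```

```bash
python3 l.py; python3 - <<'E'
from h import *
S=r.capture("scene")
cv2.imwrite("pics/c6.png",cv2.resize(S["image"][190:310,260:470],(788,450),interpolation=cv2.INTER_CUBIC))
E
```

```text
[0.3921 0.3397 0.1877] [-0.1517 -0.4445  0.4223]
S [-0.2938  0.1752 -1.259  -6.4302  0.4709 -3.0635]
T [-0.9677 -0.2694 -1.2297 -4.5467 -0.689  -5.573 ]
seated would read T -.46 -.36 -1.6 -4.9 -.2 -5.6 ; S -.53 .19 -1.5 -6.3 .1 -4.3
```

View pics/c6.png

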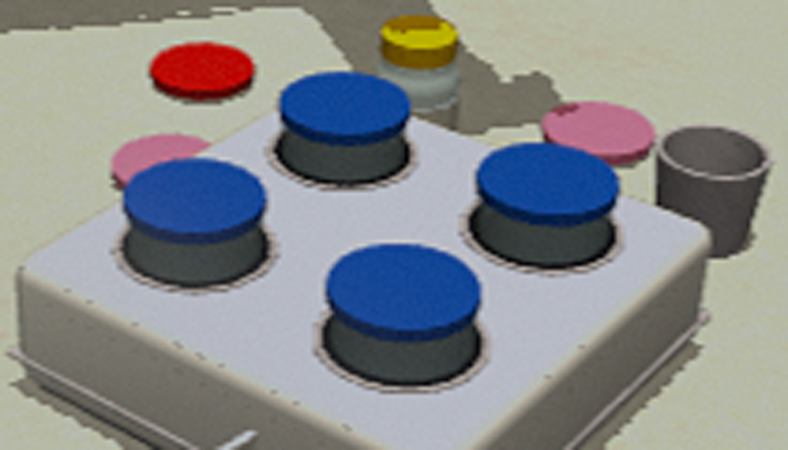

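All four lids lie flat, no rim shows under the lid at (547,180), and the bystanders are in place. I'll let the arm settle, then hand in.

Emit:
play_rows(rows=[{"slide": [0, 0, 0], "delta_rot": [0, 0, 0], "fingers": -1}, {"slide": [0, 0, 0], "delta_rot": [0, 0, 0], "fingers": -1}])

```text
time_s: 10.65
tcp_pos: [0.3935, 0.3386, 0.1872]
eef_rot: [180.0, -0.0, -35.1]
contact_force: [0.8, 0.3, -0.2]
gripper_width: 0.0006
gripper_force: 0.0
```

```bash
python3 -c "
from plant import r
print(r.close_job())"
```

```text
the job is handed in; nothing more can be done
None
```

I found the unseated lid (the far-left one in the robot's view), pressed it level and nudged it home; the last camera check showed all four lids flat and the bystanders in place, and the job is handed in, though the hand-in returned no verdict.

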